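# Build up a plaster still life on the drawing board

## Robot

A 6-joint arm with a two-finger parallel gripper is mounted at the origin on the work surface. World frame = base frame: x ahead of the robot, y to its left, z up, the work surface at z = 0. Lengths are in m, angles in rad, forces in N, time in s.
With the tool pointing down it reaches from about 0.3 to 0.75 m from the base axis. Payload 8.5 kg.
Tool frame: the origin (TCP) lies midway between the tips of the shut fingers; the grasp point (between the pads) lies 19 mm behind it (manip.grip_point_offset is the distance from the TCP to the grasp point, in m); z points along the fingers, x is the direction in which the jaws open and shut, and the axes are right-handed (so a half turn about z gives the same grasp; the last joint's range is limited). The gripper opens to 88 mm and grips with 3 to 60 N. Pads are 18 mm wide; open, the fingers measure 123 mm over their backs; the gripper's body (75 mm by 187 mm) begins 45 mm behind the grasp point.
Start: joints at [0.997, 0.381, 1.297, -0, 1.464, -0.215], TCP at [0.193, 0.515, 0.212] pointing down, gripper open.
Joint ranges: [-3.11, 3.11], [-0.89, 2.33], [0.22, 2.48], [-1.42, 4.56], [0.17, 2.85], [-2.88, 2.88]. Speed limits (rad/s): [2.39, 2.39, 3.14, 3.14, 3.14, 3.14].

## Interface

Orientations are given as a unit quaternion [x, y, z, w].
In Python, from workcell import manip gives the robot as it stands.
- The arm moves only by the tool drive_tool, never from a script. Its argument "moves" is a list of rows, each an object of numbers: "fingers": the finger opening in cm, from 0 to 8.81; "dx", "dy", "dz": the shift along the tool's x, y, z in cm; "roll": the turn about the tool's z in degrees. A call has 1 to 20 rows; each row is the pose to reach, as a shift and turn from the pose commanded when the call began, along the tool's axes at that moment; what a row does not reach only later rows make up. A row lasts 1/8 s, in which the tool goes at most 62.5 mm and 10.7 degrees, less where a joint would pass 70% of its speed; a pose out of reach is approached as far as the arm can. A call with a gripper value outside its range is refused whole. The fingers move at their own pace and stop on an object; "newtons" is the grip in N (left out, the last holds). Time passes only in rows, so rows that repeat a pose let the fingers close. It gives the time, the measured TCP pose, the force and the opening at its end, in the units of the state.
- manip.read_state(): the state, without advancing time (a new reading comes with each control period).
- manip.read_camera(name): name is "scene" or "top"; returns a dict with "color" (400x640x3 uint8, red, green, blue), "fov_y" (degrees; the focal length in pixels is half the picture's height over the tangent of half this angle, whatever the lens; pixels are square), "cx", "cy" (the principal point, pixels), "R" (3x3) and "t" (3): a world point X has camera coordinates R X + t. Camera axes: x right, y down, z forward; pixel columns grow to the right and rows downward; lengths in m; the calibration is good to about 2 mm. A picture is of the moment at which its call begins. There is no depth.
- manip.sign_off(): hands the job in, once; it reports no verdict.
Trained networks look in the newest picture that a camera, given by its name, has taken for a name from the list of things; names that differ only in an ending like _2 or _b are one class to them, and where a whole thing is asked for, a point or a joint stands for the part that bears it (a point fixed in the world has none). Each returns a list of dicts, best first, with "conf" (0 to 1); they miss things now and then, are a little off and sometimes report something else, mostly with a low value. They report only what shows in the picture. A call takes as long as a camera call. They do not tell look-alikes from the thing itself.
- manip.regions_of(camera, label): "region" (400x640 bool, what is visible of it).
- manip.pinpoint(camera, label): "xyz" ([x, y, z] in m, in the coordinates of the camera as it stood for that picture, good to about 4 mm: a listed point, or the origin of a listed thing).
The state is a dict: "t": time; "qpos": joint angles; "joint_vel": joint speeds; "tau": joint torques, N m; "ee_pos": TCP position; "orientation": TCP orientation; "ft_force": force on the tool from outside, world axes, zero at the start; "ft_torque": the same for the moment, N m; "grip_width": opening from 0.0 (shut) to 1.0 (fully open).
Only numpy, scipy, OpenCV 4.12 (cv2) and the standard library are available. Lean on these libraries where they do the work, as an engineer would, in place of code of your own. Each camera call takes 0.05 s, during which the arm holds its last target. There are 200 camera calls.

## Task

Finish the plaster still life on the low board, whose raised ledge marks the back: stand the square block midway between the urn and the cone, its sides parallel to the board's edges, and set the domed piece centrally on top of it. Stand the round cylinder straight in front of the urn and the six-sided prism straight behind the cone (straight along the board's own sides), each with a gap of about 3 cm between the widest parts. Everything ends upright and let go on the board; let no piece tip over on the way, and leave the paint pot, steel cup and eraser where they are.

Things in the scene. Friction and masses are not known exactly. Their poses are not given: they have to be found in the camera images.
- block_c (a point): Loose white plaster square block, 50 x 50 mm in plan and 44 mm tall; this point is its centre (22 mm above its underside), x and y axes normal to its side faces, z up. About 0.13 kg. The four loose plaster pieces start upright on the bare table at the robot's left (+y), in any order.
- dome_c (a point): Loose white plaster domed piece: round, 46 mm diameter, straight-sided up to 34 mm, then a half-ball top, 57 mm tall in all; this point is on its axis half-way up (28.5 mm above its flat underside), z up. About 0.1 kg. Its fingertip-high straight side is the place to grip it.
- drum_c (a point): Loose white plaster round cylinder with a flat top, 50 mm diameter, 60 mm tall; this point is its centre (30 mm above its underside), z up. About 0.14 kg.
- prism_c (a point): Loose white plaster six-sided prism standing on end, 40 mm across the flats (46 mm across the corners), 95 mm tall; this point is its centre (47.5 mm above its underside), z up, x axis normal to one pair of flats (the others lie 60 degrees apart). About 0.15 kg.
- stage: The still-life board, fixed on the table at the robot's right (-y), in a different place and yaw each time: plywood, 310 mm (its x) by 280 mm (its y), 12 mm thick, with a dark wooden ledge 18 mm wide standing 25 mm above the board along its back (+x) edge. Origin at the centre of its underside, x towards the back, y to the left. The urn and the cone stand on it, one 90 mm to the left (+y) and one 90 mm to the right (-y) of its centre; which is which varies.
- urn: White plaster urn fixed to the board, 84 mm tall, narrow foot and neck, 64 mm diameter at its widest. Origin on its axis at its underside (on the board's top); axes parallel to the board's: +x behind, -x in front, +y left.
- cone: White plaster pointed cone fixed to the board, 64 mm diameter at its base, 88 mm tall. Origin on its axis at its underside (on the board's top); axes parallel to the board's: +x behind, -x in front, +y left.
- pot: Bystander: small blue paint pot with a black lid, 42 mm diameter, 58 mm tall, loose, standing in the midst of the four loose pieces. Origin at the centre of its underside.
- cup: Bystander: open steel cup, 68 mm diameter, 75 mm tall, loose, at the far left of the loose pieces. Origin at the centre of its underside.
- eraser: Bystander: dark rubber eraser, 45 x 28 x 16 mm, loose, beyond the loose pieces. Origin at the centre of its underside.
Things that resemble listed ones, but are neither listed nor needed, are in the scene too. Leave any purple look-alike of the part that bears drum_c alone.

How it is judged:
At the end, for the whole second after the job is handed in: Block within 15 mm of midway between urn and cone, within 0.2 rad of square; dome on it within 10 mm; cylinder on the board 72-102 mm before the urn, prism 68-100 mm behind the cone (axis to axis, board x), each within 15 mm sideways. All upright within 0.1 rad, at rest, released (horizontal distance between block_c and stage below 0.015 m and height (world z) of block_c between 0.029 and 0.039 m and (angle between the x axis of block and the x axis of stage, either way round below 0.2 rad or angle between the x axis of block and the y axis of stage, either way round below 0.2 rad) and horizontal distance between dome_c and block_c below 0.01 m and height (world z) of dome_c between 0.079 and 0.09 m and x of drum_c in the frame of urn between -0.102 and -0.072 m and y of drum_c in the frame of urn between -0.015 and 0.015 m and height (world z) of drum_c between 0.037 and 0.047 m and x of prism_c in the frame of cone between 0.068 and 0.1 m and y of prism_c in the frame of cone between -0.015 and 0.015 m and height (world z) of prism_c between 0.0545 and 0.0645 m and angle between each of block_c, dome_c, drum_c, prism_c's own z axis and vertical below 0.1 rad and linear speed of each of block, dome, drum, prism below 0.02 m/s and angular speed of each of block, dome, drum, prism below 0.2 rad/s); the robot touches nothing.
It fails at once if a plaster piece is tipped over (more than 0.7 rad) (angle between any of block_c, dome_c, drum_c, prism_c's own z axis and vertical above 0.7 rad).
It fails at once if the paint pot, cup or eraser is moved more than 30 mm or knocked over (distance of any of pot, cup, eraser from where it was at the start of the episode above 0.03 m or angle between any of pot, cup, eraser's own z axis and vertical above 0.6 rad).
It also fails if it takes over 131 s, if anything falls off the work surface, if the arm or the gripper's body presses on something with over 40 N, if the wrist force passes 120 N, or if a joint passes its speed limit or range.

## Working session

There is one attempt and no reset: what is moved stays moved. The work goes in short steps, Python scripts to look and compute and a tool call to move; the robot and the scene stay as the last step left them, time stands still between calls to the robot, and variables do not carry over. Pictures are saved under pics/ and viewed, about 12 in all and at most 16, crops included, and the job is handed in when it is done.

Besides the shell and the picture viewer there is one more tool, called after "Call:" by a JSON object that holds its "method" and its "body", one argument or row to a line. drive_tool: Moves the arm, as the interface text tells. Its arguments: {"type":"object","properties":{"moves":{"type":"array"},"newtons":{"type":"number"}},"required":["moves"]}

```bash
mkdir -p pics; ls; cat > h.py <<'E'
from workcell import manip
import numpy as np, cv2
def snap(cam,fn):
    c=manip.read_camera(cam); cv2.imwrite(f'pics/{fn}.png',c['color'][:,:,::-1]); return c
def world(c,p): return np.array(c['R']).T@(np.array(p)-np.array(c['t']))
def pix(c,X):
    f=200/np.tan(np.radians(c['fov_y'])/2); p=np.array(c['R'])@np.array(X)+np.array(c['t'])
    return np.array([c['cx']+f*p[0]/p[2], c['cy']+f*p[1]/p[2]])
def ray(c,u,v,z):
    f=200/np.tan(np.radians(c['fov_y'])/2); R=np.array(c['R']); o=-R.T@np.array(c['t'])
    d=R.T@np.array([(u-c['cx'])/f,(v-c['cy'])/f,1]); return o+d*(z-o[2])/d[2]
E
python3 - <<'E'
from h import *
for cam in('top','scene'):
    c=snap(cam,cam+'0')
    print(cam,c['fov_y'],-np.array(c['R']).T@np.array(c['t']))
    for n in 'block_c dome_c drum_c prism_c stage urn cone pot cup eraser'.split():
        for d in manip.pinpoint(cam,n): 
            w=world(c,d['xyz']); print(n,round(d['conf'],2),w.round(3),pix(c,w).round())
s=manip.read_state();print(s['t'],s['ee_pos'],s['orientation'],s['grip_width'])
E
```

```text
pics
top 57.23285141009036 [0.47393804 0.120973   0.85082572]
block_c 0.39 [0.52  0.25  0.001] [256. 199.]
dome_c 0.54 [0.622 0.151 0.031] [298. 152.]
drum_c 0.98 [0.357 0.461 0.031] [159. 272.]
drum_c 0.85 [0.328 0.347 0.032] [211. 285.]
drum_c 0.6 [0.425 0.366 0.028] [203. 241.]
drum_c 0.58 [0.418 0.285 0.028] [239. 244.]
drum_c 0.4 [ 0.543 -0.031  0.015] [379. 187.]
prism_c 0.73 [0.461 0.136 0.047] [305. 224.]
stage 0.66 [ 0.536 -0.124 -0.001] [417. 191.]
stage 0.17 [ 0.527 -0.214  0.014] [458. 193.]
urn 0.87 [ 0.531 -0.211  0.014] [457. 192.]
urn 0.46 [0.458 0.137 0.049] [305. 226.]
cone 0.93 [ 0.543 -0.032  0.014] [379. 187.]
pot 0.53 [0.519 0.25  0.   ] [257. 199.]
cup 0.94 [ 0.515  0.462 -0.001] [165. 201.]
eraser 0.55 [ 0.696  0.219 -0.001] [270. 124.]
eraser 0.2 [ 0.533 -0.125 -0.   ] [417. 192.]
scene 57.062314671519175 [1.25646897 0.13323413 0.79529223]
block_c 0.71 [0.613 0.336 0.022] [405. 241.]
dome_c 0.78 [0.62  0.159 0.029] [339. 239.]
drum_c 0.91 [0.361 0.469 0.028] [438. 179.]
drum_c 0.89 [0.423 0.283 0.031] [381. 190.]
drum_c 0.68 [0.426 0.369 0.032] [409. 192.]
drum_c 0.54 [0.332 0.355 0.028] [401. 173.]
drum_c 0.54 [ 0.695  0.226 -0.   ] [365. 269.]
prism_c 0.96 [0.459 0.143 0.047] [334. 193.]
stage 0.77 [ 0.539 -0.111 -0.004] [247. 221.]
cone 0.62 [ 0.546 -0.029  0.01 ] [274. 221.]
pot 0.79 [ 0.518  0.251 -0.002] [371. 220.]
cup 0.86 [ 0.512  0.466 -0.001] [444. 221.]
eraser 0.65 [ 0.545 -0.029  0.01 ] [274. 221.]
eraser 0.56 [0.695 0.226 0.002] [364. 269.]
1.1 [0.19311882 0.51494793 0.21244468] [ 8.21931549e-01  5.69586278e-01 -2.01313563e-05  1.21303509e-05] 1.002316222887181
```

```bash
python3 - <<'E'
import cv2
a=cv2.imread('pics/top0.png'); cv2.imwrite('pics/top0c.png',cv2.resize(a[90:330,120:520],None,fx=2,fy=2,interpolation=cv2.INTER_CUBIC))
E
```

```text
(no output)
```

View pics/top0c.png

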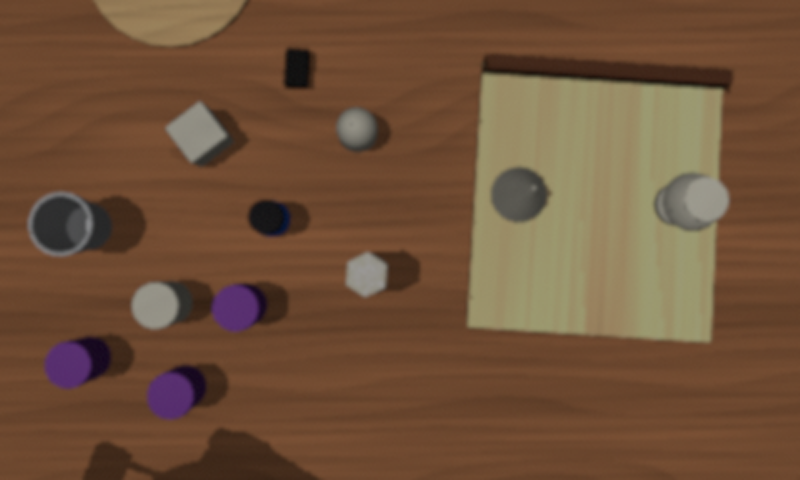

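View pics/scene0.png

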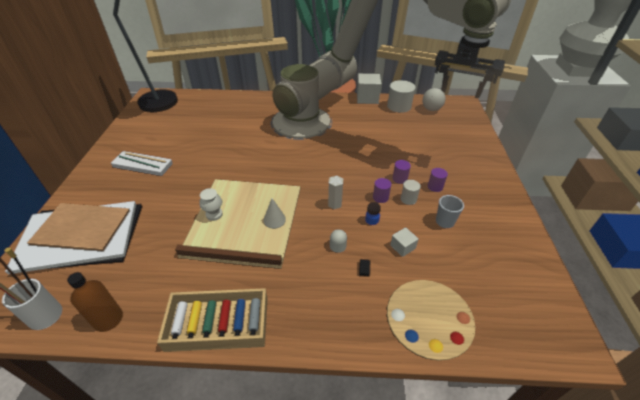

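The top view shows the white drum at crop (155,305), i.e. (0.425,0.367), with three purple look-alikes beside it. The block is at crop (198,132), the dome at (357,128), the prism at (367,274), the cone on the board's left and the urn on its right. The detected block_c at 0.39 is really the pot. Next I refine the top faces and the board yaw.

```bash
cat >> h.py <<'E'
def tops(c,lo=150):
    """world centres/angles of bright grey top faces at the given heights"""
    im=c['color']; hsv=cv2.cvtColor(im,cv2.COLOR_RGB2HSV); return ((hsv[:,:,1]<60)&(hsv[:,:,2]>lo)).astype(np.uint8)
E
python3 - <<'E'
from h import *
c=manip.read_camera('top'); hsv=cv2.cvtColor(c['color'],cv2.COLOR_RGB2HSV)
for n,(u,v),z in (('block',(219,156),.044),('dome',(298,154),.04),('drum',(197,242),.06),('prism',(303,227),.095)):
    print(n,hsv[v-2,u-2],hsv[v+2,u+2])
    ref=int(hsv[v,u,2]); 
    w=hsv[v-25:v+25,u-25:u+25].astype(int); m=((w[:,:,1]<75)&(w[:,:,2]>ref*0.85)).astype(np.uint8)
    k,l,s,ce=cv2.connectedComponentsWithStats(m); i=l[25,25]; mm=(l==i).astype(np.uint8)
    cn=max(cv2.findContours(mm,0,2)[0],key=cv2.contourArea)
    P=np.array([ray(c,p[0][0]+u-25,p[0][1]+v-25,z)[:2] for p in cn],np.float32)
    M=cv2.moments(P); print('  cen',M['m10']/M['m00'],M['m01']/M['m00'],'rect',cv2.minAreaRect((P*1000)))
H=hsv.astype(int); m=((H[:,:,0]>18)&(H[:,:,0]<45)&(H[:,:,1]>50)&(H[:,:,2]>120)).astype(np.uint8); m[:,:330]=0
m=cv2.morphologyEx(m,cv2.MORPH_OPEN,np.ones((3,3)))
cn=max(cv2.findContours(m,0,2)[0],key=cv2.contourArea)
P=np.array([ray(c,p[0][0],p[0][1],.012)[:2]*1000 for p in cn],np.float32); print('board',cv2.minAreaRect(P)); print(cv2.boxPoints(cv2.minAreaRect(P)))
E
```

```text
block [ 24  25 145] [ 26  25 145]
  cen 0.6142659544897495 0.330252167706345 rect ((614.1412353515625, 330.6317138671875), (48.153018951416016, 48.489261627197266), 36.81288146972656)
dome [ 24  25 142] [ 23  24 130]
  cen 0.620612718579455 0.1548599722991076 rect ((620.9833374023438, 154.75262451171875), (24.484294891357422, 26.897680282592773), 89.54265594482422)
drum [ 26  24 148] [ 24  24 148]
  cen 0.42389705167479597 0.36939487125113957 rect ((423.82574462890625, 369.49053955078125), (45.03901290893555, 44.82781982421875), 89.4291000366211)
prism [ 18   8 153] [ 21  17 150]
  cen 0.45592898374328156 0.14170893024110226 rect ((456.5566711425781, 141.71353149414062), (38.618629455566406, 43.30052185058594), 83.12471008300781)
board ((528.0607299804688, -121.55870056152344), (280.1561279296875, 291.60400390625), 85.78581237792969)
[[ 372.35925  -250.54376 ]
 [ 663.17487  -271.97232 ]
 [ 683.7622      7.426361]
 [ 392.9466     28.85492 ]]
```

```bash
cat >> h.py <<'E'
def go(*targets):
    """targets (x,y,tcp z,jaw yaw deg): print shift in tool axes (cm, deg) from the present pose"""
    s=manip.read_state(); p=np.array(s['ee_pos']); q=s['orientation']; ps=2*np.degrees(np.arctan2(q[1],q[0]))
    a=np.radians(ps); print('t',round(s['t'],2),'at',p.round(4),'yaw',round(ps,1),'q',np.array(s['qpos']).round(2),'w',round(s['grip_width'],3),np.array(s['ft_force']).round(1))
    for x,y,z,w in targets:
        d=(np.array([x,y,z])-p)*100
        print('dx %.2f dy %.2f dz %.2f roll %.1f rows %.1f'%(d[0]*np.cos(a)+d[1]*np.sin(a), d[0]*np.sin(a)-d[1]*np.cos(a), -d[2],-((w-ps+90)%180-90),np.linalg.norm(d)/6.25))
E
python3 -c "
from h import *
go((.614,.3305,.12,36.8),(.614,.3305,.009,36.8))"
```

```text
t 1.15 at [0.1931 0.5149 0.2124] yaw 69.4 q [ 1.    0.38  1.3  -0.    1.46 -0.22] w 1.001 [ 1.  -1.2  0.1]
dx -2.49 dy 45.89 dz 9.24 roll 32.6 rows 7.5
dx -2.49 dy 45.89 dz 20.34 roll 32.6 rows 8.0
```

Call:
{"method": "drive_tool", "body": {
  "moves": [
    {"fingers": 8.8,"dx": -2.5,"dy": 45.9,"dz": 9.2,"roll": 32.6},
    {"fingers": 8.8,"dx": -2.5,"dy": 45.9,"dz": 9.2,"roll": 32.6},
    {"fingers": 8.8,"dx": -2.5,"dy": 45.9,"dz": 9.2,"roll": 32.6},
    {"fingers": 8.8,"dx": -2.5,"dy": 45.9,"dz": 9.2,"roll": 32.6},
    {"fingers": 8.8,"dx": -2.5,"dy": 45.9,"dz": 9.2,"roll": 32.6},
    {"fingers": 8.8,"dx": -2.5,"dy": 45.9,"dz": 9.2,"roll": 32.6},
    {"fingers": 8.8,"dx": -2.5,"dy": 45.9,"dz": 9.2,"roll": 32.6},
    {"fingers": 8.8,"dx": -2.5,"dy": 45.9,"dz": 9.2,"roll": 32.6},
    {"fingers": 8.8,"dx": -2.5,"dy": 45.9,"dz": 9.2,"roll": 32.6},
    {"fingers": 8.8,"dx": -2.5,"dy": 45.9,"dz": 9.2,"roll": 32.6},
    {"fingers": 8.8,"dx": -2.5,"dy": 45.9,"dz": 9.2,"roll": 32.6},
    {"fingers": 8.8,"dx": -2.5,"dy": 45.9,"dz": 9.2,"roll": 32.6}
  ],
  "newtons": 15
}}

```text
t: 2.65
ee_pos: [0.6134, 0.3311, 0.1211]
orientation: [0.949, 0.317, 0.0, -0.0]
ft_force: [0.9, -1.1, -0.6]
grip_width: 1.0
```

```bash
python3 -c "
from h import *
c=snap('scene','s1'); im=cv2.imread('pics/s1.png'); cv2.imwrite('pics/s1c.png',cv2.resize(im[100:300,300:500],None,fx=3,fy=3))
go((.614,.3305,.12,36.8),(.614,.3305,.009,36.8))"
```

```text
t 2.7 at [0.6136 0.3309 0.1209] yaw 36.9 q [ 0.33  0.71  0.97  0.    1.46 -0.32] w 1.0 [-0.2  0.7 -0.7]
dx 0.00 dy 0.06 dz 0.09 roll 0.1 rows 0.0
dx 0.00 dy 0.06 dz 11.19 roll 0.1 rows 1.8
```

View pics/s1c.png

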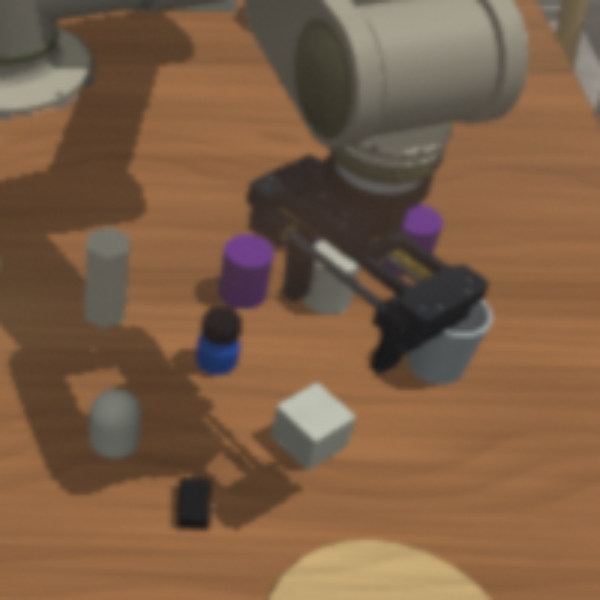

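The gripper hangs above the block (crop (315,425)), its fingers in line with a pair of side faces and clear of the cup. I descend and grip.

Call:
{"method": "drive_tool", "body": {
  "moves": [
    {"fingers": 8.8,"dz": 5},
    {"fingers": 8.8,"dz": 9},
    {"fingers": 8.8,"dz": 11.2},
    {"fingers": 8.8,"dz": 11.2},
    {"fingers": 8.8,"dz": 11.2},
    {"fingers": 3,"dz": 11.2},
    {"fingers": 3,"dz": 11.2},
    {"fingers": 3,"dz": 11.2},
    {"fingers": 3,"dz": 11.2},
    {"fingers": 3,"dz": 11.2},
    {"fingers": 3,"dz": 11.2},
    {"fingers": 3,"dz": 11.2}
  ],
  "newtons": 15
}}

```text
validation failed for argument at $.mo...
```

```bash
python3 -c "
from h import *
go((.614,.3305,.15,36.8),(.537,-.122,.15,-4.1),(.537,-.122,.0215,-4.1))"
```

```text
t 2.7 at [0.6136 0.3309 0.1209] yaw 36.9 q [ 0.33  0.71  0.97  0.    1.46 -0.32] w 1.0 [-0.2  0.7 -0.7]
dx 0.00 dy 0.06 dz -2.91 roll 0.1 rows 0.5
dx -33.32 dy 31.62 dz -2.91 roll 41.0 rows 7.4
dx -33.32 dy 31.62 dz 9.94 roll 41.0 rows 7.5
```

Call:
{"method": "drive_tool", "body": {
  "moves": [
    {"fingers": 8.8,"dx": 0,"dy": 0,"dz": 5,"roll": 0},
    {"fingers": 8.8,"dx": 0,"dy": 0,"dz": 9,"roll": 0},
    {"fingers": 8.8,"dx": 0,"dy": 0,"dz": 11.2,"roll": 0},
    {"fingers": 8.8,"dx": 0,"dy": 0,"dz": 11.2,"roll": 0},
    {"fingers": 8.8,"dx": 0,"dy": 0,"dz": 11.2,"roll": 0},
    {"fingers": 3,"dx": 0,"dy": 0,"dz": 11.2,"roll": 0},
    {"fingers": 3,"dx": 0,"dy": 0,"dz": 11.2,"roll": 0},
    {"fingers": 3,"dx": 0,"dy": 0,"dz": 11.2,"roll": 0},
    {"fingers": 3,"dx": 0,"dy": 0,"dz": 11.2,"roll": 0},
    {"fingers": 3,"dx": 0,"dy": 0,"dz": 11.2,"roll": 0},
    {"fingers": 3,"dx": 0,"dy": 0,"dz": 11.2,"roll": 0},
    {"fingers": 3,"dx": 0,"dy": 0,"dz": 11.2,"roll": 0}
  ],
  "newtons": 15
}}

```text
t: 4.2
ee_pos: [0.6141, 0.3304, 0.0085]
orientation: [0.949, 0.316, -0.0, 0.0]
ft_force: [-1.5, -2.2, 1.1]
grip_width: 0.563
```

```bash
python3 -c "
from h import *
go((.614,.3305,.15,36.8),(.537,-.122,.15,-4.1),(.537,-.122,.0215,-4.1))"
```

```text
t 4.2 at [0.6141 0.3304 0.0085] yaw 36.8 q [ 0.32  0.81  1.09 -0.    1.23 -0.32] w 0.563 [-1.5 -2.2  1.1]
dx -0.00 dy -0.02 dz -14.15 roll 0.0 rows 2.3
dx -33.30 dy 31.58 dz -14.15 roll 40.9 rows 7.7
dx -33.30 dy 31.58 dz -1.30 roll 40.9 rows 7.3
```

Call:
{"method": "drive_tool", "body": {
  "moves": [
    {"fingers": 3,"dx": 0,"dy": 0,"dz": -4,"roll": 0},
    {"fingers": 3,"dx": 0,"dy": 0,"dz": -10,"roll": 0},
    {"fingers": 3,"dx": 0,"dy": 0,"dz": -14.2,"roll": 0},
    {"fingers": 3,"dx": -10,"dy": 9.5,"dz": -14.2,"roll": 12},
    {"fingers": 3,"dx": -33.3,"dy": 31.6,"dz": -14.2,"roll": 40.9},
    {"fingers": 3,"dx": -33.3,"dy": 31.6,"dz": -14.2,"roll": 40.9},
    {"fingers": 3,"dx": -33.3,"dy": 31.6,"dz": -14.2,"roll": 40.9},
    {"fingers": 3,"dx": -33.3,"dy": 31.6,"dz": -14.2,"roll": 40.9},
    {"fingers": 3,"dx": -33.3,"dy": 31.6,"dz": -14.2,"roll": 40.9},
    {"fingers": 3,"dx": -33.3,"dy": 31.6,"dz": -14.2,"roll": 40.9},
    {"fingers": 3,"dx": -33.3,"dy": 31.6,"dz": -14.2,"roll": 40.9},
    {"fingers": 3,"dx": -33.3,"dy": 31.6,"dz": -14.2,"roll": 40.9},
    {"fingers": 3,"dx": -33.3,"dy": 31.6,"dz": -14.2,"roll": 40.9}
  ]
}}

```text
t: 5.82
ee_pos: [0.5371, -0.1214, 0.1503]
orientation: [0.999, -0.035, -0.0, -0.0]
ft_force: [-0.9, -0.1, -1.7]
grip_width: 0.564
```

```bash
python3 -c "
from h import *
go((.537,-.122,.0215,-4.1))"
```

```text
t 5.83 at [ 0.5371 -0.1214  0.1503] yaw -4.0 q [-0.44  0.43  1.4   0.    1.31 -0.37] w 0.564 [-0.9 -0.1 -1.7]
dx -0.01 dy 0.06 dz 12.88 roll 0.1 rows 2.1
```

Call:
{"method": "drive_tool", "body": {
  "moves": [
    {"fingers": 3,"dx": 0,"dy": 0,"dz": 6,"roll": 0},
    {"fingers": 3,"dx": 0,"dy": 0,"dz": 10,"roll": 0},
    {"fingers": 3,"dx": 0,"dy": 0,"dz": 12,"roll": 0},
    {"fingers": 3,"dx": 0,"dy": 0,"dz": 12.9,"roll": 0},
    {"fingers": 3,"dx": 0,"dy": 0,"dz": 12.9,"roll": 0},
    {"fingers": 3,"dx": 0,"dy": 0,"dz": 12.9,"roll": 0},
    {"fingers": 8.8,"dx": 0,"dy": 0,"dz": 12.9,"roll": 0},
    {"fingers": 8.8,"dx": 0,"dy": 0,"dz": 12.9,"roll": 0},
    {"fingers": 8.8,"dx": 0,"dy": 0,"dz": 12.9,"roll": 0},
    {"fingers": 8.8,"dx": 0,"dy": 0,"dz": 12.9,"roll": 0},
    {"fingers": 8.8,"dx": 0,"dy": 0,"dz": 11,"roll": 0},
    {"fingers": 8.8,"dx": 0,"dy": 0,"dz": 7,"roll": 0},
    {"fingers": 8.8,"dx": 0,"dy": 0,"dz": 1,"roll": 0},
    {"fingers": 8.8,"dx": 0,"dy": 0,"dz": 0,"roll": 0}
  ]
}}

```text
t: 7.58
ee_pos: [0.5385, -0.1228, 0.1542]
orientation: [0.999, -0.035, 0.003, 0.001]
ft_force: [-0.4, 0.2, -0.1]
grip_width: 0.999
```

```bash
python3 -c "
from h import *
go((.62,.155,.15,-4.1),(.62,.155,.004,-4.1))"
```

```text
t 7.58 at [ 0.5385 -0.1228  0.1542] yaw -4.1 q [-0.44  0.43  1.39  0.    1.31 -0.37] w 0.999 [-0.4  0.2 -0.1]
dx 6.17 dy -28.28 dz 0.42 roll 0.0 rows 4.6
dx 6.17 dy -28.28 dz 15.02 roll 0.0 rows 5.2
```

Call:
{"method": "drive_tool", "body": {
  "moves": [
    {"fingers": 8.8,"dx": 6.3,"dy": -28.2,"dz": 0,"roll": 0},
    {"fingers": 8.8,"dx": 6.3,"dy": -28.2,"dz": 0,"roll": 0},
    {"fingers": 8.8,"dx": 6.3,"dy": -28.2,"dz": 0,"roll": 0},
    {"fingers": 8.8,"dx": 6.3,"dy": -28.2,"dz": 0,"roll": 0},
    {"fingers": 8.8,"dx": 6.3,"dy": -28.2,"dz": 0,"roll": 0},
    {"fingers": 8.8,"dx": 6.3,"dy": -28.2,"dz": 0,"roll": 0},
    {"fingers": 8.8,"dx": 6.3,"dy": -28.2,"dz": 0,"roll": 0},
    {"fingers": 8.8,"dx": 6.3,"dy": -28.2,"dz": 0,"roll": 0}
  ]
}}

```text
t: 8.57
ee_pos: [0.6197, 0.1533, 0.1503]
orientation: [0.999, -0.036, -0.0, 0.0]
ft_force: [0.1, 0.8, 0.6]
grip_width: 0.997
```

```bash
python3 - <<'E'
from h import *
for cam in('scene','top'):
    c=snap(cam,cam+'2')
    for n in ('dome_c','block_c','urn','cone','stage'):
        for d in manip.pinpoint(cam,n): print(cam,n,round(d['conf'],2),world(c,d['xyz']).round(3))
im=c['color']; cv2.imwrite('pics/t2c.png',cv2.resize(im[110:270,280:500,::-1],None,fx=3,fy=3,interpolation=cv2.INTER_CUBIC))
hsv=cv2.cvtColor(im,cv2.COLOR_RGB2HSV).astype(int)
u,v=pix(c,(.537,-.122,.056)).astype(int); w=hsv[v-22:v+22,u-22:u+22]; m=((w[:,:,1]<50)&(w[:,:,2]>w[22,22,2]*.85)).astype(np.uint8)
cn=max(cv2.findContours(m,0,2)[0],key=cv2.contourArea)
P=np.array([ray(c,p[0][0]+u-22,p[0][1]+v-22,.056)[:2]*1000 for p in cn],np.float32); print('block',cv2.minAreaRect(P))
go((.62,.155,.004,-4.1))
E
```

```text
scene dome_c 0.85 [0.621 0.159 0.028]
scene block_c 0.62 [ 0.541 -0.112  0.032]
scene urn 0.73 [ 0.531 -0.208  0.014]
scene cone 0.66 [ 0.545 -0.028  0.01 ]
scene stage 0.98 [ 0.536 -0.114 -0.006]
top block_c 0.98 [ 0.541 -0.124  0.034]
top urn 0.79 [ 0.53  -0.214  0.016]
top cone 0.97 [ 0.543 -0.028  0.016]
top stage 0.65 [ 0.514  0.461 -0.003]
top stage 0.64 [ 0.534 -0.127 -0.   ]
block ((538.3308715820312, -122.75171661376953), (47.157562255859375, 48.33842468261719), 85.41804504394531)
t 9.18 at [0.6199 0.1547 0.1504] yaw -4.1 q [0.06 0.58 1.13 0.   1.43 0.13] w 1.0 [-0.1  0.1 -0.1]
dx 0.01 dy -0.04 dz 14.64 roll 0.0 rows 2.3
```

View pics/t2c.png

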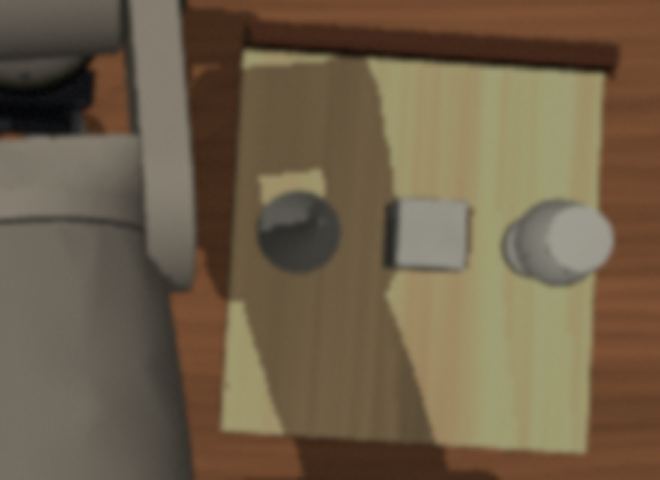

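The block stands square and midway, at crop (432,234), measured (0.538,-0.122). Now the dome.

Call:
{"method": "drive_tool", "body": {
  "moves": [
    {"fingers": 8.8,"dx": 0,"dy": -0.1,"dz": 6,"roll": 0},
    {"fingers": 8.8,"dx": 0,"dy": -0.1,"dz": 11,"roll": 0},
    {"fingers": 8.8,"dx": 0,"dy": -0.1,"dz": 14.6,"roll": 0},
    {"fingers": 8.8,"dx": 0,"dy": -0.1,"dz": 14.6,"roll": 0},
    {"fingers": 8.8,"dx": 0,"dy": -0.1,"dz": 14.6,"roll": 0},
    {"fingers": 3,"dx": 0,"dy": -0.1,"dz": 14.6,"roll": 0},
    {"fingers": 3,"dx": 0,"dy": -0.1,"dz": 14.6,"roll": 0},
    {"fingers": 3,"dx": 0,"dy": -0.1,"dz": 14.6,"roll": 0},
    {"fingers": 3,"dx": 0,"dy": -0.1,"dz": 14.6,"roll": 0},
    {"fingers": 3,"dx": 0,"dy": -0.1,"dz": 14.6,"roll": 0},
    {"fingers": 3,"dx": 0,"dy": -0.1,"dz": 14.6,"roll": 0},
    {"fingers": 3,"dx": 0,"dy": -0.1,"dz": 14.6,"roll": 0},
    {"fingers": 3,"dx": 0,"dy": -0.1,"dz": 12,"roll": 0},
    {"fingers": 3,"dx": 0,"dy": -0.1,"dz": 6,"roll": 0},
    {"fingers": 3,"dx": 0,"dy": -0.1,"dz": 0,"roll": 0},
    {"fingers": 3,"dx": 0,"dy": -0.1,"dz": -2,"roll": 0},
    {"fingers": 3,"dx": 0,"dy": -0.1,"dz": -2,"roll": 0}
  ],
  "newtons": 15
}}

```text
t: 11.3
ee_pos: [0.6205, 0.1557, 0.1716]
orientation: [0.999, -0.035, 0.001, -0.0]
ft_force: [-0.2, -0.2, -0.9]
grip_width: 0.507
```

```bash
python3 - <<'E'
from h import *
c=snap('scene','s3'); im=c['color']
for d in manip.pinpoint('scene','dome_c'): print(round(d['conf'],2),world(c,d['xyz']).round(3))
u,v=pix(c,manip.read_state()['ee_pos']).astype(int); print(u,v)
cv2.imwrite('pics/s3c.png',cv2.resize(im[v-60:v+60,u-60:u+60,::-1],None,fx=4,fy=4,interpolation=cv2.INTER_CUBIC))
go((.538,-.1225,.17,-4.1),(.538,-.1225,.061,-4.1))
E
```

```text
0.53 [0.621 0.158 0.195]
340 201
t 11.4 at [0.6194 0.1556 0.1688] yaw -4.1 q [0.06 0.57 1.1  0.   1.47 0.13] w 0.509 [ 0.7 -0.6 -0.7]
dx -6.15 dy 28.32 dz -0.12 roll 0.0 rows 4.6
dx -6.15 dy 28.32 dz 10.78 roll 0.0 rows 4.9
```

View pics/s3c.png

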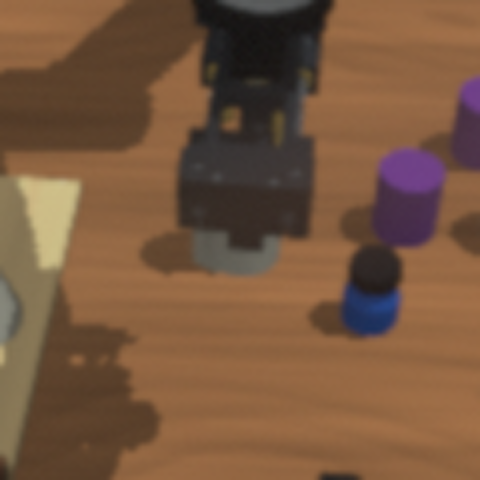

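Call:
{"method": "drive_tool", "body": {
  "moves": [
    {"fingers": 3,"dx": -2,"dy": 9,"dz": 0,"roll": 0},
    {"fingers": 3,"dx": -6.3,"dy": 27.8,"dz": 0,"roll": 0},
    {"fingers": 3,"dx": -6.3,"dy": 27.8,"dz": 0,"roll": 0},
    {"fingers": 3,"dx": -6.3,"dy": 27.8,"dz": 0,"roll": 0},
    {"fingers": 3,"dx": -6.3,"dy": 27.8,"dz": 0,"roll": 0},
    {"fingers": 3,"dx": -6.3,"dy": 27.8,"dz": 0,"roll": 0},
    {"fingers": 3,"dx": -6.3,"dy": 27.8,"dz": 0,"roll": 0},
    {"fingers": 3,"dx": -6.3,"dy": 27.8,"dz": 5,"roll": 0},
    {"fingers": 3,"dx": -6.3,"dy": 27.8,"dz": 9.5,"roll": 0},
    {"fingers": 3,"dx": -6.3,"dy": 27.8,"dz": 9.5,"roll": 0},
    {"fingers": 3,"dx": -6.3,"dy": 27.8,"dz": 9.5,"roll": 0},
    {"fingers": 3,"dx": -6.3,"dy": 27.8,"dz": 9.5,"roll": 0}
  ]
}}

```text
t: 12.9
ee_pos: [0.5384, -0.1172, 0.0772]
orientation: [0.999, -0.035, 0.002, 0.001]
ft_force: [-0.2, 0.4, -1.7]
grip_width: 0.512
```

```bash
python3 - <<'E'
from h import *
c=snap('scene','s4'); im=c['color']
for n in('dome_c','block_c'):
  for d in manip.pinpoint('scene',n): print(n,round(d['conf'],2),world(c,d['xyz']).round(3))
u,v=pix(c,(.537,-.122,.056)).astype(int); print(u,v)
cv2.imwrite('pics/s4c.png',cv2.resize(im[v-40:v+40,u-50:u+50,::-1],None,fx=7,fy=7,interpolation=cv2.INTER_CUBIC))
go((.5372,-.117,.0615,-4.1))
E
```

```text
dome_c 0.46 [ 0.54  -0.114  0.099]
block_c 0.75 [ 0.538 -0.111  0.035]
240 206
t 13.05 at [ 0.5379 -0.1173  0.0765] yaw -4.1 q [-0.43  0.52  1.5   0.    1.12 -0.36] w 0.51 [ 0.5  0.3 -0.9]
dx -0.07 dy -0.03 dz 1.50 roll 0.0 rows 0.2
```

View pics/s4c.png

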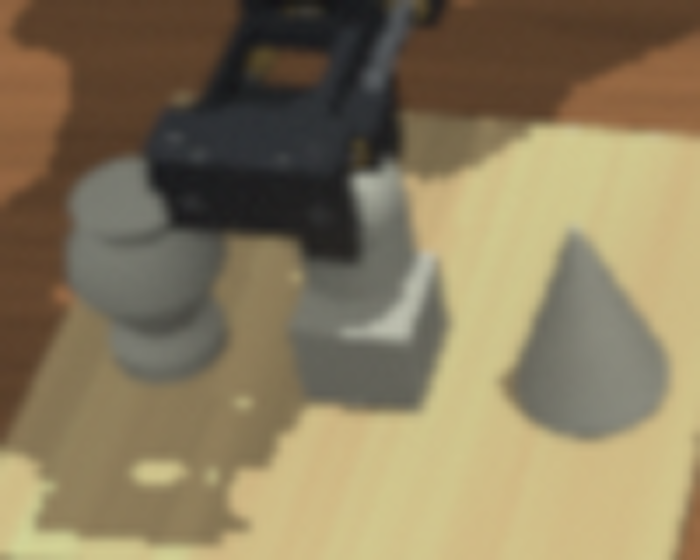

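The dome (crop centre about 357) is just above the block (about 365) and nearly centred. I shift it 1 mm left, lower it and release.

Call:
{"method": "drive_tool", "body": {
  "moves": [
    {"fingers": 3,"dx": 0,"dy": -0.1,"dz": 0.8,"roll": 0},
    {"fingers": 3,"dx": 0,"dy": -0.1,"dz": 1.4,"roll": 0},
    {"fingers": 3,"dx": 0,"dy": -0.1,"dz": 1.4,"roll": 0},
    {"fingers": 3,"dx": 0,"dy": -0.1,"dz": 1.4,"roll": 0},
    {"fingers": 5.5,"dx": 0,"dy": -0.1,"dz": 1.4,"roll": 0},
    {"fingers": 8.8,"dx": 0,"dy": -0.1,"dz": 1.4,"roll": 0},
    {"fingers": 8.8,"dx": 0,"dy": -0.1,"dz": 1.4,"roll": 0},
    {"fingers": 8.8,"dx": 0,"dy": -0.1,"dz": 1.4,"roll": 0},
    {"fingers": 8.8,"dx": 0,"dy": -0.1,"dz": 1.4,"roll": 0},
    {"fingers": 8.8,"dx": 0,"dy": -0.1,"dz": -1,"roll": 0},
    {"fingers": 8.8,"dx": 0,"dy": -0.1,"dz": -6,"roll": 0},
    {"fingers": 8.8,"dx": 0,"dy": -0.1,"dz": -9.5,"roll": 0},
    {"fingers": 8.8,"dx": 0,"dy": -0.1,"dz": -9.5,"roll": 0},
    {"fingers": 8.8,"dx": 0,"dy": -0.1,"dz": -9.5,"roll": 0}
  ]
}}

```text
t: 14.8
ee_pos: [0.5371, -0.116, 0.1695]
orientation: [0.999, -0.035, -0.001, -0.0]
ft_force: [0.1, 0.1, -0.2]
grip_width: 1.0
```

```bash
python3 - <<'E'
from h import *
go((.424,.368,.14,0),(.424,.368,.016,0))
E
```

```text
t 14.8 at [ 0.5371 -0.116   0.1695] yaw -4.1 q [-0.43  0.41  1.37 -0.    1.36 -0.36] w 1.0 [ 0.1  0.1 -0.2]
dx -14.71 dy -47.48 dz 2.95 roll -4.1 rows 8.0
dx -14.71 dy -47.48 dz 15.35 roll -4.1 rows 8.3
```

Call:
{"method": "drive_tool", "body": {
  "moves": [
    {"fingers": 8.8,"dx": -14.7,"dy": -47.4,"dz": 2.9,"roll": -4.1},
    {"fingers": 8.8,"dx": -14.7,"dy": -47.4,"dz": 2.9,"roll": -4.1},
    {"fingers": 8.8,"dx": -14.7,"dy": -47.4,"dz": 2.9,"roll": -4.1},
    {"fingers": 8.8,"dx": -14.7,"dy": -47.4,"dz": 2.9,"roll": -4.1},
    {"fingers": 8.8,"dx": -14.7,"dy": -47.4,"dz": 2.9,"roll": -4.1},
    {"fingers": 8.8,"dx": -14.7,"dy": -47.4,"dz": 2.9,"roll": -4.1},
    {"fingers": 8.8,"dx": -14.7,"dy": -47.4,"dz": 2.9,"roll": -4.1},
    {"fingers": 8.8,"dx": -14.7,"dy": -47.4,"dz": 2.9,"roll": -4.1},
    {"fingers": 8.8,"dx": -14.7,"dy": -47.4,"dz": 2.9,"roll": -4.1},
    {"fingers": 8.8,"dx": -14.7,"dy": -47.4,"dz": 2.9,"roll": -4.1},
    {"fingers": 8.8,"dx": -14.7,"dy": -47.4,"dz": 2.9,"roll": -4.1}
  ]
}}

```text
t: 16.18
ee_pos: [0.4248, 0.3658, 0.1411]
orientation: [1.0, -0.001, -0.0, 0.0]
ft_force: [0.7, -0.1, 0.3]
grip_width: 0.998
```

```bash
python3 - <<'E'
from h import *
c=snap('scene','s5'); im=c['color']
a=cv2.resize(im[130:250,340:470,::-1],None,fx=4,fy=4,interpolation=cv2.INTER_CUBIC)
b=cv2.resize(im[160:280,180:310,::-1],None,fx=4,fy=4,interpolation=cv2.INTER_CUBIC)
cv2.imwrite('pics/s5c.png',cv2.resize(np.hstack([a,b]),None,fx=.75,fy=.75))
go((.424,.368,.016,0))
c=manip.read_camera('top')
for n in('dome_c','block_c','drum_c'):
  for d in manip.pinpoint('top',n): print(n,round(d['conf'],2),world(c,d['xyz']).round(3))
E
```

```text
t 16.23 at [0.4249 0.3659 0.1413] yaw -0.1 q [ 0.5   0.46  1.38 -0.    1.3   0.5 ] w 0.999 [0.  0.4 1.2]
dx -0.09 dy -0.21 dz 12.53 roll -0.1 rows 2.0
dome_c 0.6 [ 0.541 -0.121  0.087]
block_c 0.61 [ 0.541 -0.124  0.03 ]
drum_c 0.86 [0.425 0.366 0.03 ]
drum_c 0.83 [0.327 0.352 0.034]
drum_c 0.75 [0.416 0.287 0.03 ]
drum_c 0.67 [ 0.529 -0.214  0.014]
```

View pics/s5c.png

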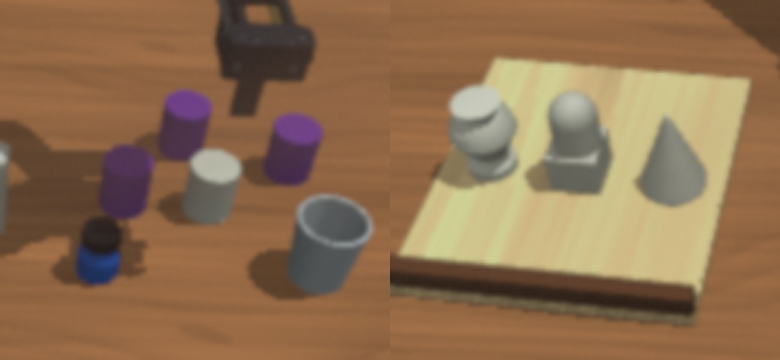

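The dome sits centred on the block (right half, about (575,120) above (577,165)). Top pinpoint puts the offset at about 3 mm. The gripper is in line above the white drum, so I grip it.

Call:
{"method": "drive_tool", "body": {
  "moves": [
    {"fingers": 8.8,"dx": 0,"dy": -0.1,"dz": 5,"roll": 0},
    {"fingers": 8.8,"dx": 0,"dy": -0.1,"dz": 9,"roll": 0},
    {"fingers": 8.8,"dx": 0,"dy": -0.1,"dz": 12,"roll": 0},
    {"fingers": 8.8,"dx": 0,"dy": -0.1,"dz": 12.5,"roll": 0},
    {"fingers": 8.8,"dx": 0,"dy": -0.1,"dz": 12.5,"roll": 0},
    {"fingers": 3,"dx": 0,"dy": -0.1,"dz": 12.5,"roll": 0},
    {"fingers": 3,"dx": 0,"dy": -0.1,"dz": 12.5,"roll": 0},
    {"fingers": 3,"dx": 0,"dy": -0.1,"dz": 12.5,"roll": 0},
    {"fingers": 3,"dx": 0,"dy": -0.1,"dz": 12.5,"roll": 0},
    {"fingers": 3,"dx": 0,"dy": -0.1,"dz": 12.5,"roll": 0},
    {"fingers": 3,"dx": 0,"dy": -0.1,"dz": 12.5,"roll": 0},
    {"fingers": 3,"dx": 0,"dy": -0.1,"dz": 12.5,"roll": 0},
    {"fingers": 3,"dx": 0,"dy": -0.1,"dz": 10,"roll": 0},
    {"fingers": 3,"dx": 0,"dy": -0.1,"dz": 4,"roll": 0},
    {"fingers": 3,"dx": 0,"dy": -0.1,"dz": -2,"roll": 0},
    {"fingers": 3,"dx": 0,"dy": -0.1,"dz": -4,"roll": 0},
    {"fingers": 3,"dx": 0,"dy": -0.1,"dz": -4,"roll": 0},
    {"fingers": 3,"dx": 0,"dy": -0.1,"dz": -4,"roll": 0}
  ],
  "newtons": 15
}}

```text
t: 18.68
ee_pos: [0.4239, 0.3676, 0.1798]
orientation: [1.0, 0.0, -0.001, 0.001]
ft_force: [-0.9, -0.1, -0.6]
grip_width: 0.559
```

```bash
python3 - <<'E'
from h import *
go((.4438,-.2056,.18,-94.1),(.4438,-.2056,.029,-94.1))
c=manip.read_camera('scene')
for d in manip.pinpoint('scene','drum_c'): print(round(d['conf'],2),world(c,d['xyz']).round(3))
E
```

```text
t 18.68 at [0.4239 0.3676 0.1798] yaw 0.0 q [ 0.5   0.43  1.32 -0.    1.4   0.5 ] w 0.559 [-0.9 -0.1 -0.6]
dx 1.95 dy 57.33 dz -0.02 roll -85.9 rows 9.2
dx 1.95 dy 57.33 dz 15.08 roll -85.9 rows 9.5
0.94 [0.362 0.466 0.029]
0.92 [0.331 0.358 0.03 ]
0.78 [0.422 0.284 0.032]
0.75 [0.427 0.369 0.197]
```

Call:
{"method": "drive_tool", "body": {
  "moves": [
    {"fingers": 3,"dx": 0.5,"dy": 5,"dz": 0,"roll": 9},
    {"fingers": 3,"dx": 1,"dy": 11,"dz": 0,"roll": 19},
    {"fingers": 3,"dx": 2,"dy": 57.3,"dz": 0,"roll": 94.1},
    {"fingers": 3,"dx": 2,"dy": 57.3,"dz": 0,"roll": 94.1},
    {"fingers": 3,"dx": 2,"dy": 57.3,"dz": 0,"roll": 94.1},
    {"fingers": 3,"dx": 2,"dy": 57.3,"dz": 0,"roll": 94.1},
    {"fingers": 3,"dx": 2,"dy": 57.3,"dz": 0,"roll": 94.1},
    {"fingers": 3,"dx": 2,"dy": 57.3,"dz": 0,"roll": 94.1},
    {"fingers": 3,"dx": 2,"dy": 57.3,"dz": 0,"roll": 94.1},
    {"fingers": 3,"dx": 2,"dy": 57.3,"dz": 0,"roll": 94.1},
    {"fingers": 3,"dx": 2,"dy": 57.3,"dz": 0,"roll": 94.1},
    {"fingers": 3,"dx": 2,"dy": 57.3,"dz": 0,"roll": 94.1},
    {"fingers": 3,"dx": 2,"dy": 57.3,"dz": 0,"roll": 94.1},
    {"fingers": 3,"dx": 2,"dy": 57.3,"dz": 0,"roll": 94.1},
    {"fingers": 3,"dx": 2,"dy": 57.3,"dz": 0,"roll": 94.1}
  ]
}}

```text
t: 20.65
ee_pos: [0.4449, -0.2045, 0.1816]
orientation: [-0.682, 0.731, -0.0, 0.0]
ft_force: [0.2, -0.3, -1.4]
grip_width: 0.559
```

```bash
python3 - <<'E'
from h import *
go((.4438,-.2056,.0292,-94.1))
E
```

```text
t 20.65 at [ 0.4449 -0.2045  0.1816] yaw 266.0 q [-0.67  0.3   1.51  0.    1.33  0.97] w 0.559 [ 0.2 -0.3 -1.4]
dx 0.11 dy 0.11 dz 15.24 roll 0.1 rows 2.4
```

Call:
{"method": "drive_tool", "body": {
  "moves": [
    {"fingers": 3,"dx": 0,"dy": 0,"dz": 6,"roll": 0},
    {"fingers": 3,"dx": 0,"dy": 0,"dz": 11,"roll": 0},
    {"fingers": 3,"dx": 0,"dy": 0,"dz": 14,"roll": 0},
    {"fingers": 3,"dx": 0,"dy": 0,"dz": 15,"roll": 0},
    {"fingers": 3,"dx": 0,"dy": 0,"dz": 15,"roll": 0},
    {"fingers": 3,"dx": 0,"dy": 0,"dz": 15,"roll": 0},
    {"fingers": 5.5,"dx": 0,"dy": 0,"dz": 15,"roll": 0},
    {"fingers": 8.8,"dx": 0,"dy": 0,"dz": 15,"roll": 0},
    {"fingers": 8.8,"dx": 0,"dy": 0,"dz": 15,"roll": 0},
    {"fingers": 8.8,"dx": 0,"dy": 0,"dz": 15,"roll": 0},
    {"fingers": 8.8,"dx": 0,"dy": 0,"dz": 13,"roll": 0},
    {"fingers": 8.8,"dx": 0,"dy": 0,"dz": 8,"roll": 0},
    {"fingers": 8.8,"dx": 0,"dy": 0,"dz": 2,"roll": 0},
    {"fingers": 8.8,"dx": 0,"dy": 0,"dz": 0,"roll": 0},
    {"fingers": 8.8,"dx": 0,"dy": 0,"dz": 0,"roll": 0}
  ]
}}

```text
t: 22.52
ee_pos: [0.4452, -0.2052, 0.1825]
orientation: [-0.682, 0.732, -0.001, 0.0]
ft_force: [-1.2, 0.2, -0.7]
grip_width: 0.998
```

```bash
python3 - <<'E'
from h import *
go((.457,.140,.18,-97),(.457,.140,.041,-97))
E
```

```text
t 22.52 at [ 0.4452 -0.2052  0.1825] yaw 265.9 q [-0.67  0.3   1.51  0.    1.33  0.97] w 0.998 [-1.2  0.2 -0.7]
dx -34.52 dy 1.27 dz 0.25 roll 2.9 rows 5.5
dx -34.52 dy 1.27 dz 14.15 roll 2.9 rows 6.0
```

Call:
{"method": "drive_tool", "body": {
  "moves": [
    {"fingers": 8.8,"dx": -34.4,"dy": 1.3,"dz": 0,"roll": 2.9},
    {"fingers": 8.8,"dx": -34.4,"dy": 1.3,"dz": 0,"roll": 2.9},
    {"fingers": 8.8,"dx": -34.4,"dy": 1.3,"dz": 0,"roll": 2.9},
    {"fingers": 8.8,"dx": -34.4,"dy": 1.3,"dz": 0,"roll": 2.9},
    {"fingers": 8.8,"dx": -34.4,"dy": 1.3,"dz": 0,"roll": 2.9},
    {"fingers": 8.8,"dx": -34.4,"dy": 1.3,"dz": 0,"roll": 2.9},
    {"fingers": 8.8,"dx": -34.4,"dy": 1.3,"dz": 0,"roll": 2.9},
    {"fingers": 8.8,"dx": -34.4,"dy": 1.3,"dz": 0,"roll": 2.9},
    {"fingers": 8.8,"dx": -34.4,"dy": 1.3,"dz": 0,"roll": 2.9}
  ]
}}

```text
t: 23.65
ee_pos: [0.4563, 0.138, 0.1811]
orientation: [-0.662, 0.749, 0.0, -0.0]
ft_force: [1.2, -0.2, 0.6]
grip_width: 1.0
```

```bash
python3 - <<'E'
from h import *
c=snap('scene','s6'); im=c['color']
a=cv2.resize(im[130:250,180:390,::-1],None,fx=3.5,fy=3.5,interpolation=cv2.INTER_CUBIC); cv2.imwrite('pics/s6c.png',a)
go((.457,.140,.041,-97))
c=manip.read_camera('top')
for cam,cc in (('top',c),):
 for n in('dome_c','block_c','drum_c','prism_c'):
  for d in manip.pinpoint(cam,n): print(n,round(d['conf'],2),world(cc,d['xyz']).round(3))
E
```

```text
t 23.7 at [0.4563 0.138  0.1812] yaw 262.9 q [ 0.04  0.28  1.55 -0.    1.31  1.74] w 1.003 [-0.3  0.1  0.2]
dx -0.20 dy -0.04 dz 14.02 roll -0.1 rows 2.2
dome_c 0.68 [ 0.54  -0.121  0.089]
block_c 0.72 [ 0.537 -0.124  0.037]
drum_c 0.97 [ 0.446 -0.21   0.042]
drum_c 0.82 [0.329 0.349 0.031]
drum_c 0.65 [0.358 0.459 0.031]
drum_c 0.48 [0.417 0.286 0.028]
drum_c 0.35 [ 0.521  0.25  -0.   ]
```

View pics/s6c.png

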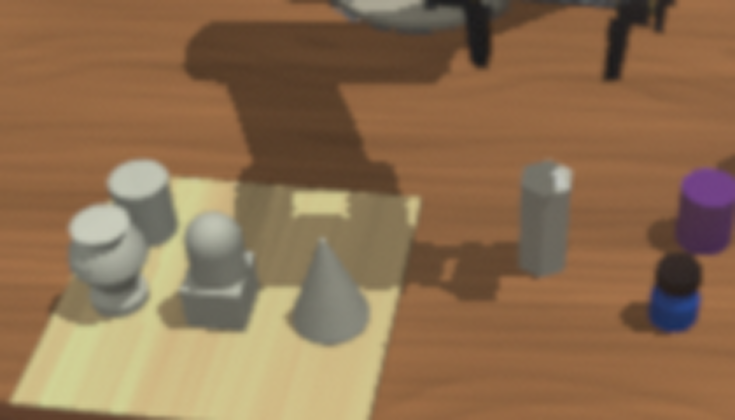

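The drum stands upright in front of the urn (crop (143,200)), and the fingers straddle the prism at (545,215). I grip the prism.

Call:
{"method": "drive_tool", "body": {
  "moves": [
    {"fingers": 8.8,"dx": -0.1,"dy": 0,"dz": 5,"roll": 0},
    {"fingers": 8.8,"dx": -0.1,"dy": 0,"dz": 9,"roll": 0},
    {"fingers": 8.8,"dx": -0.1,"dy": 0,"dz": 13,"roll": 0},
    {"fingers": 8.8,"dx": -0.1,"dy": 0,"dz": 14,"roll": 0},
    {"fingers": 8.8,"dx": -0.1,"dy": 0,"dz": 14,"roll": 0},
    {"fingers": 2.5,"dx": -0.1,"dy": 0,"dz": 14,"roll": 0},
    {"fingers": 2.5,"dx": -0.1,"dy": 0,"dz": 14,"roll": 0},
    {"fingers": 2.5,"dx": -0.1,"dy": 0,"dz": 14,"roll": 0},
    {"fingers": 2.5,"dx": -0.1,"dy": 0,"dz": 14,"roll": 0},
    {"fingers": 2.5,"dx": -0.1,"dy": 0,"dz": 14,"roll": 0},
    {"fingers": 2.5,"dx": -0.1,"dy": 0,"dz": 14,"roll": 0},
    {"fingers": 2.5,"dx": -0.1,"dy": 0,"dz": 14,"roll": 0},
    {"fingers": 2.5,"dx": -0.1,"dy": 0,"dz": 11,"roll": 0},
    {"fingers": 2.5,"dx": -0.1,"dy": 0,"dz": 5,"roll": 0},
    {"fingers": 2.5,"dx": -0.1,"dy": 0,"dz": 0,"roll": 0},
    {"fingers": 2.5,"dx": -0.1,"dy": 0,"dz": -2,"roll": 0},
    {"fingers": 2.5,"dx": -0.1,"dy": 0,"dz": -2,"roll": 0},
    {"fingers": 2.5,"dx": -0.1,"dy": 0,"dz": -2,"roll": 0}
  ],
  "newtons": 15
}}

```text
t: 26.2
ee_pos: [0.4557, 0.14, 0.2001]
orientation: [-0.663, 0.749, 0.001, -0.001]
ft_force: [-1.1, 0.3, -1.3]
grip_width: 0.455
```

```bash
python3 - <<'E'
from h import *
go((.6272,-.0382,.2,-94.1),(.6272,-.0382,.0545,-94.1))
E
```

```text
t 26.2 at [0.4557 0.14   0.2001] yaw 263.0 q [ 0.05  0.26  1.51 -0.    1.37  1.74] w 0.455 [-1.1  0.3 -1.3]
dx 15.61 dy -19.18 dz 0.01 roll -2.9 rows 4.0
dx 15.61 dy -19.18 dz 14.56 roll -2.9 rows 4.6
```

Call:
{"method": "drive_tool", "body": {
  "moves": [
    {"fingers": 2.5,"dx": 4,"dy": -4.9,"dz": 0,"roll": -1},
    {"fingers": 2.5,"dx": 15.6,"dy": -19.2,"dz": 0,"roll": -2.9},
    {"fingers": 2.5,"dx": 15.6,"dy": -19.2,"dz": 0,"roll": -2.9},
    {"fingers": 2.5,"dx": 15.6,"dy": -19.2,"dz": 0,"roll": -2.9},
    {"fingers": 2.5,"dx": 15.6,"dy": -19.2,"dz": 0,"roll": -2.9},
    {"fingers": 2.5,"dx": 15.6,"dy": -19.2,"dz": 0,"roll": -2.9},
    {"fingers": 2.5,"dx": 15.6,"dy": -19.2,"dz": 0,"roll": -2.9},
    {"fingers": 2.5,"dx": 15.6,"dy": -19.2,"dz": 5,"roll": -2.9},
    {"fingers": 2.5,"dx": 15.6,"dy": -19.2,"dz": 10,"roll": -2.9},
    {"fingers": 2.5,"dx": 15.6,"dy": -19.2,"dz": 13,"roll": -2.9},
    {"fingers": 2.5,"dx": 15.6,"dy": -19.2,"dz": 13,"roll": -2.9},
    {"fingers": 2.5,"dx": 15.6,"dy": -19.2,"dz": 13,"roll": -2.9}
  ]
}}

```text
t: 27.7
ee_pos: [0.6287, -0.0377, 0.0733]
orientation: [-0.682, 0.731, -0.001, 0.001]
ft_force: [-0.2, -0.4, -2.2]
grip_width: 0.455
```

```bash
python3 - <<'E'
from h import *
go((.6272,-.0382,.054,-94.1))
c=manip.read_camera('scene')
for n in ('prism_c','cone'):
  for d in manip.pinpoint('scene',n): print(n,round(d['conf'],2),world(c,d['xyz']).round(3))
E
```

```text
t 27.7 at [ 0.6287 -0.0377  0.0733] yaw 266.0 q [-0.25  0.64  1.26  0.    1.24  1.39] w 0.455 [-0.2 -0.4 -2.2]
dx 0.06 dy 0.15 dz 1.93 roll 0.1 rows 0.3
prism_c 0.63 [ 0.625 -0.035  0.084]
prism_c 0.55 [ 0.695  0.226 -0.001]
cone 0.56 [ 0.545 -0.031  0.008]
```

Call:
{"method": "drive_tool", "body": {
  "moves": [
    {"fingers": 2.5,"dx": 0,"dy": 0,"dz": 0.8,"roll": 0},
    {"fingers": 2.5,"dx": 0,"dy": 0,"dz": 1.6,"roll": 0},
    {"fingers": 2.5,"dx": 0,"dy": 0,"dz": 1.6,"roll": 0},
    {"fingers": 2.5,"dx": 0,"dy": 0,"dz": 1.6,"roll": 0},
    {"fingers": 2.5,"dx": 0,"dy": 0,"dz": 1.6,"roll": 0}
  ]
}}

```text
t: 28.48
ee_pos: [0.6282, -0.0381, 0.0557]
orientation: [-0.682, 0.732, -0.0, 0.0]
ft_force: [0.4, 0.1, -0.7]
grip_width: 0.449
```

Call:
{"method": "drive_tool", "body": {
  "moves": [
    {"fingers": 2.5,"dx": 0,"dy": 0,"dz": 0.1,"roll": 0},
    {"fingers": 2.5,"dx": 0,"dy": 0,"dz": 0.15,"roll": 0},
    {"fingers": 2.5,"dx": 0,"dy": 0,"dz": 0.15,"roll": 0},
    {"fingers": 5,"dx": 0,"dy": 0,"dz": 0.15,"roll": 0},
    {"fingers": 8.8,"dx": 0,"dy": 0,"dz": 0.15,"roll": 0},
    {"fingers": 8.8,"dx": 0,"dy": 0,"dz": 0.15,"roll": 0},
    {"fingers": 8.8,"dx": 0,"dy": 0,"dz": 0.15,"roll": 0},
    {"fingers": 8.8,"dx": 0,"dy": 0,"dz": 0.15,"roll": 0},
    {"fingers": 8.8,"dx": 0,"dy": 0,"dz": -3,"roll": 0},
    {"fingers": 8.8,"dx": 0,"dy": 0,"dz": -8,"roll": 0},
    {"fingers": 8.8,"dx": 0,"dy": 0,"dz": -13,"roll": 0},
    {"fingers": 8.8,"dx": 2,"dy": 8,"dz": -13,"roll": 0},
    {"fingers": 8.8,"dx": -35,"dy": 15,"dz": -13,"roll": 0},
    {"fingers": 8.8,"dx": -35,"dy": 15,"dz": -13,"roll": 0},
    {"fingers": 8.8,"dx": -35,"dy": 15,"dz": -13,"roll": 0},
    {"fingers": 8.8,"dx": -35,"dy": 15,"dz": -13,"roll": 0},
    {"fingers": 8.8,"dx": -35,"dy": 15,"dz": -13,"roll": 0},
    {"fingers": 8.8,"dx": -35,"dy": 15,"dz": -13,"roll": 0},
    {"fingers": 8.8,"dx": -35,"dy": 15,"dz": -13,"roll": 0},
    {"fingers": 8.8,"dx": -35,"dy": 15,"dz": -13,"roll": 0}
  ]
}}

```text
t: 30.98
ee_pos: [0.5032, 0.3214, 0.1853]
orientation: [-0.682, 0.732, -0.0, -0.0]
ft_force: [0.1, -0.6, -1.1]
grip_width: 0.996
```

```bash
python3 - <<'E'
from h import *
go()
a=np.radians(-4.1); ex=np.array([np.cos(a),np.sin(a)]); ey=np.array([-ex[1],ex[0]])
for cam in('top','scene'):
    c=snap(cam,cam+'9'); W={}
    for n in 'block_c dome_c prism_c urn cone pot cup eraser stage'.split():
        for d in manip.pinpoint(cam,n)[:1]: W[n]=world(c,d['xyz']); print(cam,n,round(d['conf'],2),W[n].round(3))
    for d in manip.pinpoint(cam,'drum_c'):
        w=world(c,d['xyz']); 
        if w[1]<-.15: W['drum']=w
    def r(p,q):
        if p in W and q in W: e=W[p][:2]-W[q][:2]; print(p,'rel',q,(ex@e).round(4),(ey@e).round(4))
    r('drum','urn');r('prism_c','cone');r('dome_c','block_c');r('block_c','stage')
a=cv2.imread('pics/top9.png')[100:280,330:510]; b=cv2.imread('pics/scene9.png')[160:280,170:310]
cv2.imwrite('pics/e.png',np.hstack([cv2.resize(a,(390,390),interpolation=2),cv2.resize(b,(410,390),interpolation=2)]))
E
```

```text
t 30.98 at [0.5032 0.3214 0.1853] yaw 266.0 q [ 0.37  0.48  1.21 -0.    1.45  2.01] w 0.996 [ 0.1 -0.6 -1.1]
top block_c 0.64 [ 0.539 -0.123  0.033]
top dome_c 0.68 [ 0.542 -0.118  0.088]
top prism_c 0.93 [ 0.63  -0.042  0.06 ]
top urn 0.59 [ 0.539 -0.125  0.03 ]
top cone 0.87 [ 0.545 -0.031  0.017]
top pot 0.67 [ 0.521  0.248 -0.001]
top eraser 0.56 [ 0.697  0.219 -0.001]
top stage 0.85 [ 0.535 -0.125 -0.001]
prism_c rel cone 0.0848 -0.0047
dome_c rel block_c 0.0026 0.0055
block_c rel stage 0.0045 0.002
scene block_c 0.5 [ 0.538 -0.113  0.034]
scene dome_c 0.45 [ 0.544 -0.028  0.012]
scene prism_c 0.76 [ 0.627 -0.039  0.06 ]
scene urn 0.86 [ 0.529 -0.208  0.011]
scene cone 0.85 [ 0.544 -0.028  0.009]
scene pot 0.63 [0.523 0.252 0.002]
scene cup 0.97 [0.513 0.466 0.001]
scene eraser 0.55 [ 0.693  0.226 -0.002]
scene stage 0.85 [ 0.536 -0.11  -0.009]
drum rel urn -0.0792 -0.0023
prism_c rel cone 0.0833 -0.0052
dome_c rel block_c 0.0002 0.0856
block_c rel stage 0.0018 -0.0029
```

View pics/e.png

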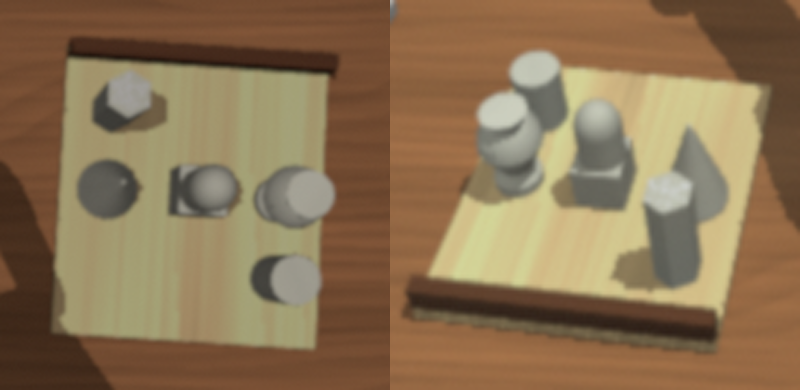

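All pieces stand upright (top view: prism (130,95), dome on block (212,187), drum (295,280)). One calculation settles the dome's centring and the drum's gap.

```bash
python3 - <<'E'
from h import *
c=manip.read_camera('top'); k=180/390
for n,u,v,z in(('dome',212,187,.09),('drum',295,280,.072),('prism',130,95,.107)): print(n,ray(c,330+u*k,100+v*k,z).round(4))
g=cv2.medianBlur(cv2.cvtColor(c['color'][:,:,::-1],cv2.COLOR_BGR2GRAY),3)[160:210,400:455]
h=cv2.HoughCircles(cv2.resize(g,None,fx=6,fy=6,interpolation=2),cv2.HOUGH_GRADIENT,1,60,param1=60,param2=15,minRadius=55,maxRadius=90)
for x,y,r in h[0][:3]: print('circ',ray(c,400+x/6-.5,160+y/6-.5,.09).round(4),r/6)
for n in('dome_c','block_c'):
  for _ in range(4):
    c=manip.read_camera('top')
    for d in manip.pinpoint('top',n)[:1]: print(n,world(c,d['xyz']).round(4))
E
```

```text
dome [ 0.5376 -0.1209  0.09  ]
drum [ 0.4468 -0.2063  0.072 ]
prism [ 0.6241 -0.0397  0.107 ]Traceback (most recent call last):
  File "<stdin>", line 6, in <module>
TypeError: 'NoneType' object is not subscriptable
```

```bash
python3 -c "
from h import *
print(manip.read_state()['t']); print(manip.sign_off())"
```

```text
32.125
the job is handed in; nothing more can be done
None
```

The still life is finished and handed in at 32 s of the 131 s allowed. `sign_off` reports no verdict, so the numbers below come from my own last camera checks.

| Check | Measured | Limit |
|---|---|---|
| Block from board centre | about 2–5 mm | 15 mm |
| Block angle to board | about 0.5° | about 11° |
| Dome off block centre | about 2 mm by picture measurement; 3–6 mm by the top-camera network | 10 mm |
| Drum in front of the urn | about 79–84 mm, sideways within about 3 mm | 72–102 mm, 15 mm |
| Prism behind the cone | about 81–85 mm, sideways about 5 mm | 68–100 mm, 15 mm |

In the last pictures all four pieces stand upright and released, with the gripper raised well clear at the robot's left. The pot and eraser were found within about 5 mm, and the cup within about 1 mm, of their first positions. I left the purple look-alikes alone.

**Checks that failed or disagreed:**
- **Camera offset:** the scene camera reads about 5–10 mm further left than the top camera. I trusted the top camera, or used differences within one picture.
- **Misdetections:** in the last look the top-camera network missed the cup and named the block as the urn. The scene network named the cone as the dome. I discarded these.
- **Circle fit:** a last circle-fit check on the dome found no circle, and its script stopped there. The dome's centring rests on the other measurements.

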